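# Put the piled oilstones back in their cases

### The arm

A 7-joint arm with a two-finger parallel gripper is mounted at the origin on the work surface. World frame = base frame: x ahead of the robot, y to its left, z up, the work surface at z = 0. Lengths are in mm, angles in rad, forces in N, time in s.
With the tool pointing down it reaches from about 400 to 875 mm from the base axis. Payload 4.4 kg.
Tool frame: the origin (TCP) lies at the very end of the fingers, on their centre line; the grasp point (between the pads) lies 19 mm behind it; z points along the fingers, y is the line along which they close (so a half turn about z gives the same grasp; the last joint's range is limited). The gripper opens to 85 mm and grips with 20 to 120 N. Pads are 22 mm wide; open, the fingers measure 114 mm over their backs; the gripper's body (76 mm by 85 mm) begins 54 mm behind the grasp point. The pads swing forward as they close: fully open they stand 13 mm farther back than shut.
Start: joints at [1.195, 0.628, 0.038, 1.517, -0.027, 0.996, -0.02], TCP at [198.192, -619.062, 231.313] pointing down, gripper open.
Joint ranges: [-3.06, 3.06], [-0.37, 2.12], [-1.25, 1.32], [0.18, 2.47], [-1.1, 4.24], [0.23, 1.98], [-2.94, 2.94]. Speed limits (rad/s): [2.57, 2.57, 3.14, 3.14, 3.14, 3.14, 3.14].

### API

Orientations are given as [roll, pitch, yaw] about the fixed x, y, z axes, in that order (R = Rz(yaw) Ry(pitch) Rx(roll)).
In Python, from cell import read_state, get_image, camera_params, finish_job gives the robot as it stands.
- The arm moves only by the tool arm_command, never from a script. Its argument "deltas" is a list of rows, each an object of numbers: "dx", "dy", "dz": the shift along the world's x, y, z in m; "yaw": the turn about the world's z in degrees; "jaw": the opening, from 0 (shut) to 1 (fully open). A call has 1 to 20 rows; each row is the pose to reach, as a shift and turn from the pose commanded when the call began; what a row does not reach only later rows make up. A row lasts 1/10 s, in which the tool goes at most 50 mm and 8.59 degrees, less where a joint would pass 70% of its speed; a pose out of reach is approached as far as the arm can. A call with a gripper value outside its range is refused whole. The fingers move at their own pace and stop on an object; the grip force is fixed at half the most. Time passes only in rows, so rows that repeat a pose let the fingers close. It gives the time, the measured TCP pose, the force, the opening and the grip force at its end, in the units of the state.
- read_state(): the state, without advancing time (a new reading comes with each control period).
- get_image(name): name is "scene" or "side" or "wrist"; returns (picture, depth): 420x560x3 uint8, red, green, blue; 420x560 float32, mm along the optical axis (not along the pixel's ray), 0 where there is no reading.
- camera_params(name): a dict with "camera_matrix" (3x3 intrinsics, pixels), "extrinsics" (4x4, takes a point from camera to world coordinates). Camera axes: x right, y down, z forward; pixel columns grow to the right and rows downward; lengths in mm; the calibration is good to about 2 mm. A picture is of the moment at which its call begins: read the wrist's pose just before it. camera_params takes no time and is no camera call; for the wrist camera it gives the pose at the moment of the call.
- finish_job(): hands the job in; it is judged then, once.
The state is a dict: "clock": time; "qpos": joint angles; "qd": joint speeds; "tau": joint torques, N m; "eef_pos": TCP position; "tool_rot": TCP orientation; "force": force on the tool from outside, world axes, zero at the start; "torque": the same for the moment, N m; "width": finger opening in mm; "gripper_force": force on a finger pad.
Only numpy, scipy, OpenCV 4.12 (cv2) and the standard library are available. Lean on these libraries where they do the work, as an engineer would, in place of code of your own. Each camera call takes 0.05 s, during which the arm holds its last target. There are 200 camera calls.

### The job

The sharpening is done: take the pile of four oilstones apart from the top, one stone at a time, and lay each stone flat in its own open case, the one whose length and width fit it. Set the stones down without dropping them, and leave the oil bottle and the mug standing where they are.

Things in the scene. Friction and masses are not known exactly. Their poses are not given: they have to be found in the camera images.
- stone_coarse: grey oilstone, a plain bar 200 long (own x) x 60 wide (own y) x 25 mm high (own z, up); origin at the centre of its underside; lowest in the pile, directly on the bench, about 0.66 kg; loose. At the start the four stones lie in one pile, long axes roughly alike (within 0.2 rad of the stone beneath), each roughly centred on the one beneath.
- stone_medium: red-brown oilstone, a plain bar 150 long (own x) x 50 wide (own y) x 25 mm high (own z, up); origin at the centre of its underside; second from the bottom, on the grey stone, about 0.43 kg; loose. At the start the four stones lie in one pile, long axes roughly alike (within 0.2 rad of the stone beneath), each roughly centred on the one beneath.
- stone_fine: white oilstone, a plain bar 110 long (own x) x 42 wide (own y) x 20 mm high (own z, up); origin at the centre of its underside; third from the bottom, on the red-brown stone, about 0.24 kg; loose. At the start the four stones lie in one pile, long axes roughly alike (within 0.2 rad of the stone beneath), each roughly centred on the one beneath.
- stone_slip: black oilstone, a plain bar 80 long (own x) x 32 wide (own y) x 18 mm high (own z, up); origin at the centre of its underside; top of the pile, on the white stone, about 0.11 kg; loose. At the start the four stones lie in one pile, long axes roughly alike (within 0.2 rad of the stone beneath), each roughly centred on the one beneath.
- case_coarse: open lower half of the dark wooden case of the grey stone, a shallow tray with green lining, 230 long (own x) x 90 wide (own y) x 10 mm high; inner floor 4 mm above the bench, 216 x 76 mm, so the stone has 8 mm room all round; rims 7 mm thick standing 6 mm above the floor; origin at the centre of its underside on the bench; fixed, long axis roughly ahead of the robot.
- case_medium: open lower half of the dark wooden case of the red-brown stone, a shallow tray with green lining, 180 long (own x) x 80 wide (own y) x 10 mm high; inner floor 4 mm above the bench, 166 x 66 mm, so the stone has 8 mm room all round; rims 7 mm thick standing 6 mm above the floor; origin at the centre of its underside on the bench; fixed, long axis roughly ahead of the robot.
- case_fine: open lower half of the dark wooden case of the white stone, a shallow tray with green lining, 140 long (own x) x 72 wide (own y) x 10 mm high; inner floor 4 mm above the bench, 126 x 58 mm, so the stone has 8 mm room all round; rims 7 mm thick standing 6 mm above the floor; origin at the centre of its underside on the bench; fixed, long axis roughly ahead of the robot.
- case_slip: open lower half of the dark wooden case of the black stone, a shallow tray with green lining, 110 long (own x) x 62 wide (own y) x 10 mm high; inner floor 4 mm above the bench, 96 x 48 mm, so the stone has 8 mm room all round; rims 7 mm thick standing 6 mm above the floor; origin at the centre of its underside on the bench; fixed, long axis roughly ahead of the robot.
- oil_bottle: amber glass oil bottle with red cap, 56 mm across, 140 mm high, standing on the bench beyond the cases; origin at the centre of its underside; loose, a bystander.
- mug: blue mug, 80 mm across, 92 mm high, with a handle on its own +y side, standing on the bench beyond the cases; origin at the centre of its underside; loose, a bystander.
Not all that is in view belongs to the job. What is shaped like the case_fine but blue or orange is not meant.

How it is judged (in metres and radians):
On the way, in this order (a step that is already met when the one before it is completed fails the run):
1. the black stone lies flat in its own case, released (horizontal distance between stone_slip and case_slip below 0.013 m and z of stone_slip in the frame of case_slip below 0.0065 m and angle between stone_slip's own z axis and vertical below 0.06 rad and angle between the x axis of stone_slip and the x axis of case_slip, either way round below 0.25 rad and linear speed of stone_slip below 0.02 m/s and contact force between the fingers and stone_slip below 0.05 N), for 0.2 s.
2. the white stone lies flat in its own case, released (horizontal distance between stone_fine and case_fine below 0.013 m and z of stone_fine in the frame of case_fine below 0.0065 m and angle between stone_fine's own z axis and vertical below 0.06 rad and angle between the x axis of stone_fine and the x axis of case_fine, either way round below 0.25 rad and linear speed of stone_fine below 0.02 m/s and contact force between the fingers and stone_fine below 0.05 N), for 0.2 s.
3. the red-brown stone lies flat in its own case, released (horizontal distance between stone_medium and case_medium below 0.013 m and z of stone_medium in the frame of case_medium below 0.0065 m and angle between stone_medium's own z axis and vertical below 0.06 rad and angle between the x axis of stone_medium and the x axis of case_medium, either way round below 0.25 rad and linear speed of stone_medium below 0.02 m/s and contact force between the fingers and stone_medium below 0.05 N), for 0.2 s.
4. the grey stone lies flat in its own case, released (horizontal distance between stone_coarse and case_coarse below 0.013 m and z of stone_coarse in the frame of case_coarse below 0.0065 m and angle between stone_coarse's own z axis and vertical below 0.06 rad and angle between the x axis of stone_coarse and the x axis of case_coarse, either way round below 0.25 rad and linear speed of stone_coarse below 0.02 m/s and contact force between the fingers and stone_coarse below 0.05 N), for 0.2 s.
At the end, for the whole second after the job is handed in: each of the four stones lies flat on the floor of its own case (centre within 13 mm of the case's centre, underside less than 6.5 mm above the bench, tilt below 0.06 rad, long axes within 0.25 rad either way round), released and at rest (all of step 1 and all of step 2 and all of step 3 and all of step 4); the robot touches nothing.
It fails at once if a stone is dropped or falls (faster than 0.6 m/s while the fingers do not touch it: about 2 cm of free fall) ((linear speed of stone_slip above 0.6 m/s and contact force between the fingers and stone_slip below 0.01 N) or (linear speed of stone_fine above 0.6 m/s and contact force between the fingers and stone_fine below 0.01 N) or (linear speed of stone_medium above 0.6 m/s and contact force between the fingers and stone_medium below 0.01 N) or (linear speed of stone_coarse above 0.6 m/s and contact force between the fingers and stone_coarse below 0.01 N)).
It fails at once if the oil bottle is shoved more than 3 cm or knocked over (distance of oil_bottle from where it was at the start of the episode above 0.03 m or angle between oil_bottle's own z axis and vertical above 0.4 rad).
It fails at once if the mug is shoved more than 3 cm or knocked over (distance of mug from where it was at the start of the episode above 0.03 m or angle between mug's own z axis and vertical above 0.4 rad).
It also fails if it takes over 120 s, if anything falls off the work surface, if the arm or the gripper's body presses on something with over 40 N, if the wrist force passes 120 N, or if a joint passes its speed limit or range.

## Working session

There is one attempt and no reset: what is moved stays moved. The work goes in short steps, Python scripts to look and compute and a tool call to move; the robot and the scene stay as the last step left them, time stands still between calls to the robot, and variables do not carry over. Pictures are saved under pics/ and viewed, at most 14 in all, crops included, and the job is handed in when it is done.

Besides the shell and the picture viewer there is one more tool, called after "Emit:" as name(argument=value, ...) on one line, values as JSON. arm_command: Moves the arm, as the interface text tells. Its arguments: {"type":"object","properties":{"deltas":{"type":"array"}},"required":["deltas"]}

```bash
ls; mkdir -p pics; cat > h.py <<'E'
import numpy as np, cv2
from cell import read_state, get_image, camera_params, finish_job
def grab(name, tag):
    p=camera_params(name); im,d=get_image(name)
    cv2.imwrite(f'pics/{tag}.png',im[:,:,::-1]); np.savez(f'pics/{tag}.npz',im=im,d=d,K=p['camera_matrix'],E=p['extrinsics'])
    return im,d
def cloud(tag):
    z=np.load(f'pics/{tag}.npz'); K,E,d=z['K'],z['E'],z['d']
    v,u=np.mgrid[:d.shape[0],:d.shape[1]]
    P=np.stack([(u-K[0,2])/K[0,0]*d,(v-K[1,2])/K[1,1]*d,d],-1)
    W=P@E[:3,:3].T+E[:3,3]; W[d==0]=np.nan
    return z['im'],W
E
python3 - <<'E'
from h import *
print(read_state())
a,_=grab('scene','scene0'); b,_=grab('side','side0')
for n in('scene','side','wrist'):print(n,camera_params(n))
E
```

```text
pics
{'clock': 0.0, 'qpos': array([ 1.19517599,  0.6293518 ,  0.03843237,  1.51837564, -0.0269884 ,
        0.99628064, -0.01998149]), 'qd': array([ 1.07479684e-03, -1.35621472e-03,  9.65407973e-04,  5.89673283e-04,
        1.87901179e-03, -8.56544902e-05,  6.55078770e-04]), 'tau': array([ 1.85593290e-04, -5.63409877e+01,  1.22645114e+00, -1.93446279e+01,
        1.11194554e-02,  1.04336848e-02, -2.37191514e-06]), 'eef_pos': array([ 198.01614549, -618.44859166,  230.3827911 ]), 'tool_rot': array([-3.13969524e+00,  2.95002007e-05,  3.09852767e-01]), 'force': array([ 0.72832321, -0.34113665,  0.41090823]), 'torque': array([ 0.01769355, -0.04179639,  0.01707906]), 'gripper_force': 0.0, 'width': 85.17665251247787}
scene {'camera_matrix': array([[457.08077194,   0.        , 277.8986623 ],
       [  0.        , 457.08077194, 213.4724388 ],
       [  0.        ,   0.        ,   1.        ]]), 'extrinsics': array([[-5.00316375e-01,  4.61928921e-01, -7.32328613e-01,
         1.39048675e+03],
       [ 8.65837609e-01,  2.69809636e-01, -4.21340712e-01,
         5.24520738e+02],
       [ 2.959856
[... 523 characters left out ...]
 [ 1.83621385e-03, -7.51470483e-01, -6.59764156e-01,
         7.20131585e+02],
       [ 0.00000000e+00,  0.00000000e+00,  0.00000000e+00,
         1.00000000e+00]])}
wrist {'camera_matrix': array([[310.80802274,   0.        , 281.34711811],
       [  0.        , 310.80802274, 210.56385006],
       [  0.        ,   0.        ,   1.        ]]), 'extrinsics': array([[ 3.04367040e-01, -9.16758049e-01, -2.58680080e-01,
         2.63249982e+02],
       [-9.52553753e-01, -2.93337218e-01, -8.12072949e-02,
        -5.97582931e+02],
       [-1.43305401e-03,  2.71123505e-01, -9.62543501e-01,
         3.74275292e+02],
       [ 0.00000000e+00,  0.00000000e+00,  0.00000000e+00,
         1.00000000e+00]])}
```

View pics/scene0.png

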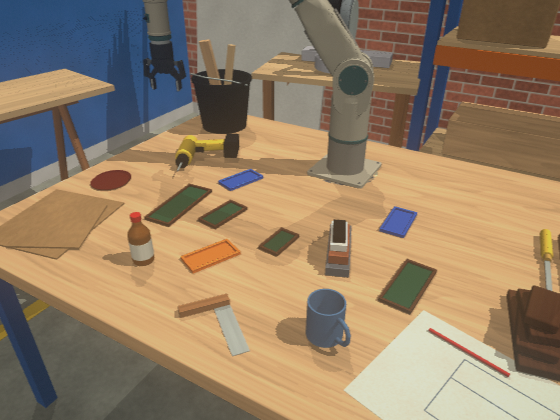

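View pics/side0.png

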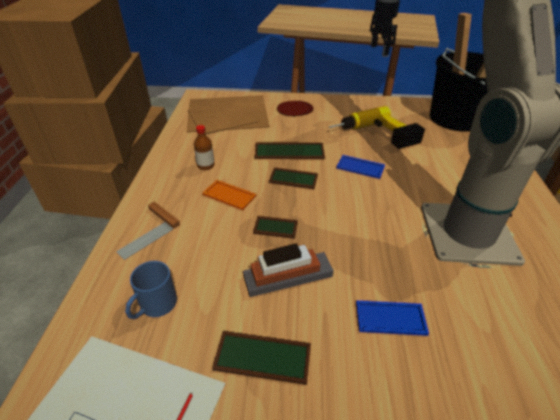

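The pile is at scene (339,245) / side (287,265). There are four green-lined dark cases:

| Case | Scene pixel | Side pixel |
|---|---|---|
| A | (179,204) | (290,151) |
| B | (223,214) | (294,179) |
| C | (279,241) | (276,227) |
| D | (408,285) | (263,357) |

The blue trays at scene (241,180) and (398,222), and the orange one at (210,255), are decoys. Next I'll measure sizes.

```bash
cat >> h.py <<'E'
def rect(P):
    """min-area rectangle of xy points: centre, long, short, long-axis angle deg in (-90,90]"""
    (c,s,a)=cv2.minAreaRect(np.float32(P[:,:2]))
    if s[0]<s[1]: s=(s[1],s[0]); a+=90
    return np.round([*c,*s,(a+90)%180-90],1)
def greens(tag):
    im,W=cloud(tag); hsv=cv2.cvtColor(im,cv2.COLOR_RGB2HSV)
    m=((hsv[...,0]>38)&(hsv[...,0]<90)&(hsv[...,1]>70)&(abs(W[...,2]-4)<15)).astype(np.uint8)
    n,l,s,c=cv2.connectedComponentsWithStats(m)
    for i in range(1,n):
        if s[i,4]>150:
            P=W[l==i]; print(tag,'px',c[i].round(),s[i,4],'rect',rect(P),'z',np.nanmedian(P[:,2]).round(1))
def proj(tag,X):
    z=np.load(f'pics/{tag}.npz'); E=z['E']; c=(np.asarray(X)-E[:3,3])@E[:3,:3]; q=c@z['K'].T; return q[...,:2]/q[...,2:]
E
python3 - <<'E'
from h import *
for t in('scene0','side0'):
    greens(t)
    im,W=cloud(t)
    u0,u1,v0,v1=(318,362,212,280) if t=='scene0' else (238,338,238,298)
    Q=W[v0:v1,u0:u1].reshape(-1,3); 
    for n,zt in(('slip',88),('fine',70),('med',50),('coarse',25)):
        P=Q[abs(Q[:,2]-zt)<4]
        if len(P): print(t,n,len(P),rect(P),np.median(P[:,2]))
    for n,b in (('bottle',(125,210,158,265) if t=='scene0' else (192,122,216,170)),('mug',(303,288,352,348) if t=='scene0' else (125,260,178,320))):
        P=W[b[1]:b[3],b[0]:b[2]].reshape(-1,3);P=P[P[:,2]>30];print(n,P.min(0).round(),P.max(0).round())
im=cv2.imread('pics/scene0.png')[190:310,130:450]; a=cv2.resize(im,None,fx=2.5,fy=2.5,interpolation=3)
im=cv2.imread('pics/side0.png')[225:305,140:350]; b=cv2.resize(im,(800,300),interpolation=3)
cv2.imwrite('pics/c0.png',np.vstack([a,b]))
E
```

```text
scene0 px [178. 204.] 729 rect [ 485.8 -351.9  208.    70.4    4.6] z 4.0
scene0 px [222. 213.] 323 rect [ 463.3 -200.7  117.2   51.7   -8.3] z 3.9
scene0 px [279. 240.] 236 rect [499.9  16.3  91.9  43.4  -3.7] z 3.5
scene0 px [407. 285.] 1089 rect [499.1 376.1 162.4  62.7  -4.4] z 3.6
scene0 slip 222 [480.  179.8  81.   30.6  24.1] 87.24427668399233
scene0 fine 149 [477.  177.4 109.8  40.8  22.8] 69.2393946072525
scene0 med 215 [473.  179.4 149.8  49.8  21.5] 49.45867274782938
scene0 coarse 292 [467.8 178.1 198.1  59.9  21. ] 24.306598342582788
bottle [ 727. -272.   31.] [ 780. -216.  143.]
mug [703. 226.  30.] [786. 334.  95.]
side0 px [289. 150.] 630 rect [ 484.9 -351.3  211.9   63.4    5.1] z 4.9
side0 px [294. 177.] 357 rect [ 464.9 -199.5  121.1   51.8  -10.3] z 5.2
side0 px [275. 226.] 341 rect [503.3  17.6  91.5  40.   -6.1] z 5.2
side0 px [263. 356.] 2548 rect [500.3 377.3 164.4  63.4  -4.6] z 5.5
side0 slip 452 [476.4 180.8  79.4  34.6  23.6] 88.8723308166986
side0 fine 348 [469.1 179.  111.   45.2  21.3] 70.61704187859345
side0 med 519 [467.6 181.4 150.4  51.1  21.5] 50.73571080512124
side0 coarse 690 [460.8 179.7 200.2  62.3  21.2] 25.805545603529026
bottle [ 719. -258.   30.] [ 774. -215.  143.]
mug [700. 228.  30.] [780. 337.  96.]
```

View pics/c0.png

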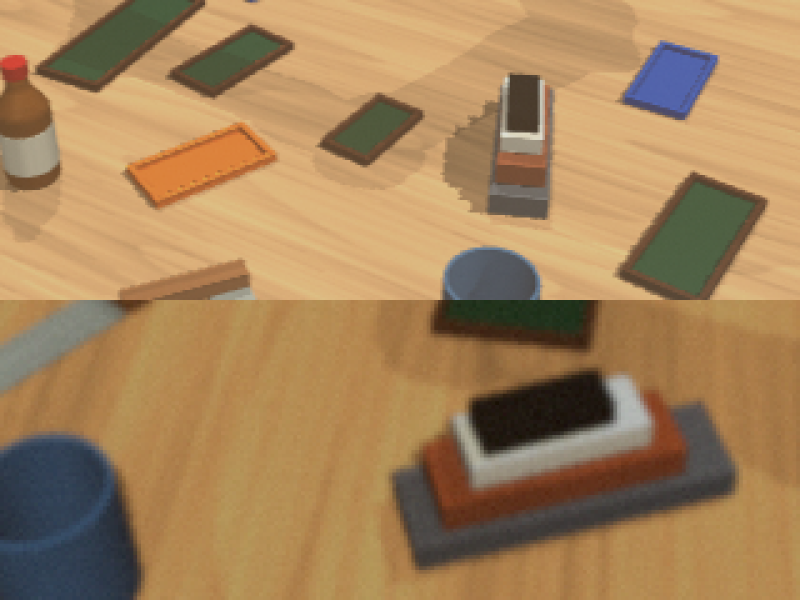

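Inner sizes and positions identify the cases: coarse (485,-351), fine (464,-200), slip (501,17), medium (500,377). The pile is at about (473,179), angle about 22°. Next is a wrist look on the way over.

Emit:
arm_command(deltas=[{"dx": 0.03, "dy": 0.04}, {"dx": 0.06, "dy": 0.08}, {"dx": 0.09, "dy": 0.12}, {"dx": 0.12, "dy": 0.16}, {"dx": 0.15, "dy": 0.2}, {"dx": 0.18, "dy": 0.24}, {"dx": 0.21, "dy": 0.28}, {"dx": 0.24, "dy": 0.32}, {"dx": 0.26, "dy": 0.35}, {"dx": 0.26, "dy": 0.35}, {"dx": 0.26, "dy": 0.35}, {"dx": 0.26, "dy": 0.35}])

```text
invalid input at $.deltas[0]: expected keys dx, dy, dz, yaw, jaw
```

```bash
python3 - <<'E'
from h import *
s=read_state();print(s['clock'],s['eef_pos'],s['tool_rot'],abs(s['qd']).max())
grab('wrist','w1'); greens('w1')
E
```

```text
0.1 [ 198.02531241 -618.53714033  230.45594451] [-3.13988649e+00  2.40345459e-05  3.09798019e-01] 0.0035951342243181967
```

Emit:
arm_command(deltas=[{"dx": 0.002, "dy": 0.045}, {"dx": 0.004, "dy": 0.09}, {"dx": 0.006, "dy": 0.135}, {"dx": 0.01, "dy": 0.18}, {"dx": 0.01, "dy": 0.225}, {"dx": 0.01, "dy": 0.27}, {"dx": 0.01, "dy": 0.315}, {"dx": 0.01, "dy": 0.36}, {"dx": 0.01, "dy": 0.4}, {"dx": 0.01, "dy": 0.44}, {"dx": 0.01, "dy": 0.44}, {"dx": 0.01, "dy": 0.44}, {"dx": 0.01, "dy": 0.44}])

```text
invalid input at $.deltas[0]: expected keys dx, dy, dz, yaw, jaw
```

```bash
python3 - <<'E'
from h import *
s=read_state();print(s['clock'],s['eef_pos'],s['tool_rot'],s['qpos'],abs(s['qd']).max())
grab('wrist','w2'); greens('w2')
im,W=cloud('w2'); Q=W.reshape(-1,3); Q=Q[(abs(Q[:,0]-470)<120)&(abs(Q[:,1]-180)<90)]
for n,zt in(('slip',88),('fine',70),('med',50),('coarse',25)):
    P=Q[abs(Q[:,2]-zt)<4]; print(n,len(P),rect(P) if len(P) else '',np.median(P[:,2]))
E
```

```text
0.15 [ 198.0555299  -618.61927173  230.63439096] [-3.14021328e+00  3.96340145e-05  3.09813446e-01] [ 1.19518178  0.62909609  0.03845075  1.51810813 -0.02695828  0.99628625
 -0.0200226 ] 0.0037670628811566458
slip 0  nan
fine 0  nan
med 0  nan
coarse 0  nan
  return _methods._mean(a, axis=axis, dtype=dtype,
  ret = ret.dtype.type(ret / rcount)
```

View pics/w2.png

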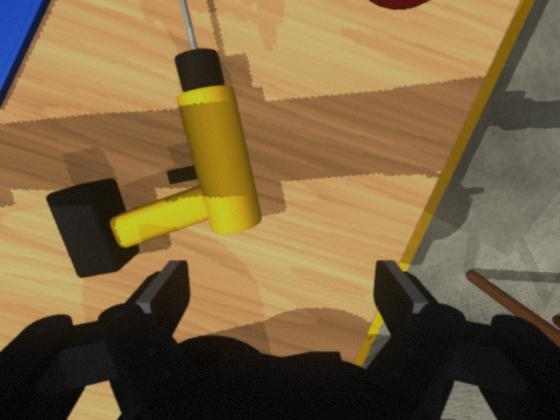

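The row needs all keys. The picture only shows the drill in the start view: the fingers are at (170,290) and (400,290), and the view looks ahead of the tool's +x. So I'll stand back in x to look.

Emit:
arm_command(deltas=[{"dx": 0.03, "dy": 0.04, "dz": 0.0, "yaw": 0, "jaw": 1}, {"dx": 0.06, "dy": 0.08, "dz": 0.0, "yaw": 0, "jaw": 1}, {"dx": 0.09, "dy": 0.12, "dz": 0.0, "yaw": 0, "jaw": 1}, {"dx": 0.12, "dy": 0.16, "dz": 0.0, "yaw": -5, "jaw": 1}, {"dx": 0.15, "dy": 0.2, "dz": 0.0, "yaw": -10, "jaw": 1}, {"dx": 0.18, "dy": 0.24, "dz": 0.0, "yaw": -15, "jaw": 1}, {"dx": 0.21, "dy": 0.28, "dz": 0.02, "yaw": -18, "jaw": 1}, {"dx": 0.22, "dy": 0.32, "dz": 0.04, "yaw": -18, "jaw": 1}, {"dx": 0.22, "dy": 0.34, "dz": 0.05, "yaw": -18, "jaw": 1}, {"dx": 0.22, "dy": 0.34, "dz": 0.05, "yaw": -18, "jaw": 1}, {"dx": 0.22, "dy": 0.34, "dz": 0.05, "yaw": -18, "jaw": 1}, {"dx": 0.22, "dy": 0.34, "dz": 0.05, "yaw": -18, "jaw": 1}])

```text
clock: 1.4
eef_pos: [417.4, -280.5, 280.8]
tool_rot: [3.141, 0.001, -0.007]
force: [-0.6, -0.6, -0.1]
width: 85.3
gripper_force: 0.0
```

```bash
python3 - <<'E'
from h import *
s=read_state();print(s['clock'],s['eef_pos'],s['tool_rot'],abs(s['qd']).max())
grab('wrist','w1'); greens('w1')
E
```

```text
1.4 [ 417.3637658  -280.46667163  280.79420884] [ 3.14113980e+00  9.36003008e-04 -6.70176238e-03] 0.010037340935132037
w1 px [333. 113.] 10075 rect [ 486.4 -348.   216.4   75.7    4.2] z 5.5
w1 px [ 45. 108.] 2677 rect [504.2  22.1  95.6  46.   -4.9] z 5.5
w1 px [217. 136.] 4162 rect [ 466.  -196.   125.2   56.7   -8.3] z 5.5
```

Emit:
arm_command(deltas=[{"dx": 0.0, "dy": 0.04, "dz": 0, "yaw": 0, "jaw": 1}, {"dx": 0.0, "dy": 0.08, "dz": 0, "yaw": 0, "jaw": 1}, {"dx": 0.0, "dy": 0.12, "dz": 0, "yaw": 0, "jaw": 1}, {"dx": 0.0, "dy": 0.16, "dz": 0, "yaw": 0, "jaw": 1}, {"dx": 0.0, "dy": 0.2, "dz": 0, "yaw": 0, "jaw": 1}, {"dx": 0.0, "dy": 0.24, "dz": 0, "yaw": 0, "jaw": 1}, {"dx": 0.0, "dy": 0.28, "dz": 0, "yaw": 0, "jaw": 1}, {"dx": 0.0, "dy": 0.32, "dz": 0, "yaw": 5, "jaw": 1}, {"dx": 0.0, "dy": 0.36, "dz": 0, "yaw": 10, "jaw": 1}, {"dx": 0.0, "dy": 0.4, "dz": 0, "yaw": 15, "jaw": 1}, {"dx": 0.0, "dy": 0.43, "dz": 0, "yaw": 20, "jaw": 1}, {"dx": 0.0, "dy": 0.44, "dz": 0, "yaw": 22, "jaw": 1}, {"dx": 0.0, "dy": 0.44, "dz": 0, "yaw": 22, "jaw": 1}, {"dx": 0.0, "dy": 0.44, "dz": 0, "yaw": 22, "jaw": 1}, {"dx": 0.0, "dy": 0.44, "dz": 0, "yaw": 22, "jaw": 1}])

```text
clock: 2.95
eef_pos: [418.4, 158.8, 281.1]
tool_rot: [3.141, 0.001, 0.375]
force: [-0.1, -0.1, -0.2]
width: 85.5
gripper_force: 0.0
```

```bash
python3 - <<'E'
from h import *
s=read_state();print(s['clock'],s['eef_pos'],s['tool_rot'],s['qpos'],abs(s['qd']).max())
grab('wrist','w2'); greens('w2')
im,W=cloud('w2'); Q=W.reshape(-1,3); Q=Q[(abs(Q[:,0]-470)<120)&(abs(Q[:,1]-180)<90)]
for n,zt in(('slip',88),('fine',70),('med',50),('coarse',25)):
    P=Q[abs(Q[:,2]-zt)<4]; print(n,len(P),rect(P) if len(P) else '',np.median(P[:,2]))
a=cv2.imread('pics/w1.png');b=cv2.imread('pics/w2.png');cv2.imwrite('pics/w12.png',cv2.resize(np.hstack([a,b]),(800,300)))
E
```

```text
2.95 [418.43607828 158.77150895 281.0857461 ] [3.14066881e+00 8.74188920e-04 3.75356256e-01] [-0.30290335  0.2789228  -0.15740497  1.98174431  0.05685271  0.88593832
 -1.68578643] 0.005676705183794761
w2 px [136.  55.] 6407 rect [494.9 380.5 154.4  65.1  -4.2] z 5.5
w2 px [403. 153.] 2428 rect [503.8  18.4  95.   46.7  -5.2] z 5.5
w2 px [525. 234.] 2929 rect [ 465.6 -199.3  125.6   55.5   -7.6] z 5.4
slip 2393 [476.4 180.6  80.1  32.   23.3] 89.12209460935998
fine 1409 [470.1 178.9 110.2  41.   22.4] 71.03845715327355
med 1801 [468.5 180.8 149.3  50.   21.5] 51.10210945739465
coarse 2213 [461.5 178.8 199.8  60.1  20.9] 26.049045906584354
```

View pics/w12.png

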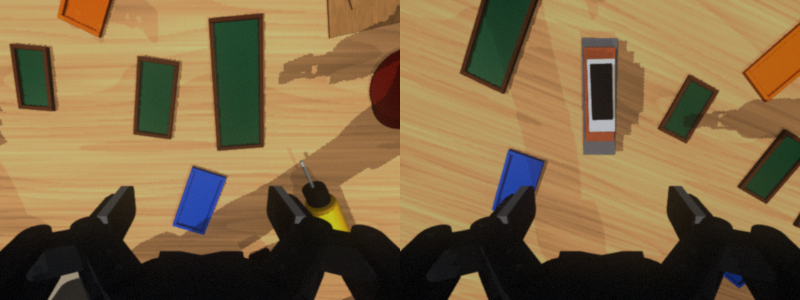

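The left frame (w1) shows the coarse, fine and slip cases at about (237,80), (157,97) and (33,77). The right frame (w2) shows the pile at (600,95) with black on top, and the medium case at (497,40). Sizes and heights check to about 1 mm (z reads +1.3). The two grasp planes differ, so I'll pick the black stone at (476.5,180.5), yaw 23.3°, TCP z 78. That leaves the fingertips 8 mm above its underside, so they clear the case rim when I place it.

Emit:
arm_command(deltas=[{"dx": 0.03, "dy": 0.01, "dz": -0.03, "yaw": 1.7, "jaw": 1}, {"dx": 0.0585, "dy": 0.0215, "dz": -0.06, "yaw": 1.7, "jaw": 1}, {"dx": 0.0585, "dy": 0.0215, "dz": -0.1, "yaw": 1.7, "jaw": 1}, {"dx": 0.0585, "dy": 0.0215, "dz": -0.14, "yaw": 1.7, "jaw": 1}, {"dx": 0.0585, "dy": 0.0215, "dz": -0.17, "yaw": 1.7, "jaw": 1}, {"dx": 0.0585, "dy": 0.0215, "dz": -0.19, "yaw": 1.7, "jaw": 1}, {"dx": 0.0585, "dy": 0.0215, "dz": -0.2, "yaw": 1.7, "jaw": 1}, {"dx": 0.0585, "dy": 0.0215, "dz": -0.203, "yaw": 1.7, "jaw": 1}, {"dx": 0.0585, "dy": 0.0215, "dz": -0.203, "yaw": 1.7, "jaw": 1}, {"dx": 0.0585, "dy": 0.0215, "dz": -0.203, "yaw": 1.7, "jaw": 0.6}, {"dx": 0.0585, "dy": 0.0215, "dz": -0.203, "yaw": 1.7, "jaw": 0.5}, {"dx": 0.0585, "dy": 0.0215, "dz": -0.203, "yaw": 1.7, "jaw": 0.4}, {"dx": 0.0585, "dy": 0.0215, "dz": -0.203, "yaw": 1.7, "jaw": 0.35}, {"dx": 0.0585, "dy": 0.0215, "dz": -0.203, "yaw": 1.7, "jaw": 0.3}, {"dx": 0.0585, "dy": 0.0215, "dz": -0.203, "yaw": 1.7, "jaw": 0.2}, {"dx": 0.0585, "dy": 0.0215, "dz": -0.203, "yaw": 1.7, "jaw": 0.1}, {"dx": 0.0585, "dy": 0.0215, "dz": -0.203, "yaw": 1.7, "jaw": 0}, {"dx": 0.0585, "dy": 0.0215, "dz": -0.203, "yaw": 1.7, "jaw": 0}])

```text
clock: 4.8
eef_pos: [477.1, 182.5, 79.2]
tool_rot: [3.141, -0.001, 0.409]
force: [-1.4, -0.8, 6.0]
width: 30.1
gripper_force: 59.1
```

Emit:
arm_command(deltas=[{"dx": 0, "dy": 0, "dz": 0.003, "yaw": 0, "jaw": 0}, {"dx": 0, "dy": 0, "dz": 0.01, "yaw": 0, "jaw": 0}, {"dx": 0, "dy": 0, "dz": 0.02, "yaw": 0, "jaw": 0}, {"dx": 0, "dy": 0, "dz": 0.035, "yaw": 0, "jaw": 0}, {"dx": 0, "dy": 0, "dz": 0.05, "yaw": 0, "jaw": 0}, {"dx": 0, "dy": 0, "dz": 0.06, "yaw": 0, "jaw": 0}, {"dx": 0, "dy": 0, "dz": 0.06, "yaw": 0, "jaw": 0}, {"dx": 0, "dy": 0, "dz": 0.06, "yaw": 0, "jaw": 0}])

```text
clock: 5.6
eef_pos: [476.7, 182.4, 138.4]
tool_rot: [3.142, -0.0, 0.409]
force: [0.3, 0.7, -2.0]
width: 30.0
gripper_force: 59.7
```

```bash
python3 - <<'E'
from h import *
s=read_state();print(s['clock'],s['eef_pos'],s['tool_rot'],s['width'],s['force'])
grab('wrist','w3'); grab('side','s3')
a=cv2.imread('pics/w3.png');b=cv2.imread('pics/s3.png')[150:330,200:440]
cv2.imwrite('pics/w3s.png',np.hstack([cv2.resize(a,(400,300)),cv2.resize(b,(400,300))]))
im,W=cloud('side0' if 0 else 's3'); Q=W.reshape(-1,3); Q=Q[(abs(Q[:,0]-470)<120)&(abs(Q[:,1]-180)<90)]
for n,zt in(('fine',71),('med',51),('coarse',26)):
    P=Q[abs(Q[:,2]-zt)<4]; print(n,len(P),rect(P) if len(P) else '',np.median(P[:,2]))
E
```

```text
5.6 [476.662499   182.35227187 138.41668693] [ 3.14154143e+00 -2.91271774e-04  4.09118811e-01] 29.953586453475832 [ 0.25242872  0.74197178 -1.96344082]
fine 757 [469.5 179.1 110.2  44.4  22.5] 70.88454574257992
med 526 [467.5 181.7 150.1  52.1  21.7] 50.87365591147176
coarse 685 [460.9 180.  199.6  62.5  21. ] 25.860934839248785
```

View pics/w3s.png

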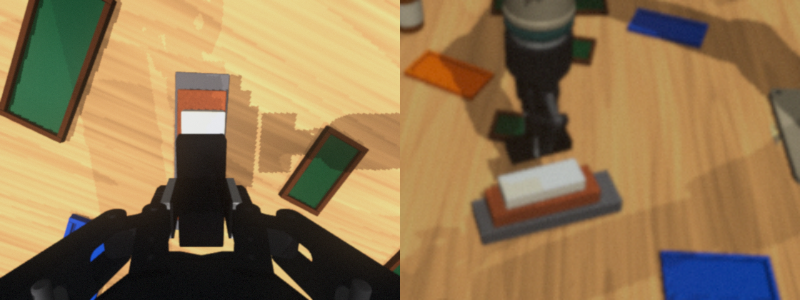

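Black stone held level, with the white, red-brown and grey stones undisturbed. Carrying it to the slip case.

Emit:
arm_command(deltas=[{"dx": 0.002, "dy": -0.01, "dz": 0, "yaw": -2, "jaw": 0}, {"dx": 0.006, "dy": -0.03, "dz": 0, "yaw": -6, "jaw": 0}, {"dx": 0.01, "dy": -0.055, "dz": 0, "yaw": -11, "jaw": 0}, {"dx": 0.015, "dy": -0.085, "dz": 0, "yaw": -17, "jaw": 0}, {"dx": 0.02, "dy": -0.115, "dz": -0.01, "yaw": -22, "jaw": 0}, {"dx": 0.024, "dy": -0.14, "dz": -0.025, "yaw": -26, "jaw": 0}, {"dx": 0.026, "dy": -0.157, "dz": -0.05, "yaw": -28, "jaw": 0}, {"dx": 0.027, "dy": -0.164, "dz": -0.07, "yaw": -28.7, "jaw": 0}, {"dx": 0.027, "dy": -0.164, "dz": -0.08, "yaw": -28.7, "jaw": 0}, {"dx": 0.027, "dy": -0.164, "dz": -0.08, "yaw": -28.7, "jaw": 0}, {"dx": 0.027, "dy": -0.164, "dz": -0.08, "yaw": -28.7, "jaw": 0}])

```text
clock: 6.8
eef_pos: [503.8, 18.6, 58.6]
tool_rot: [-3.141, -0.0, -0.092]
force: [-0.5, 0.4, -1.0]
width: 30.1
gripper_force: 59.7
```

```bash
python3 - <<'E'
from h import *
s=read_state();print(s['clock'],s['eef_pos'],s['tool_rot'],s['width'],s['force'])
grab('wrist','w4'); grab('side','s4')
a=cv2.imread('pics/w4.png')[60:360,100:460];b=cv2.imread('pics/s4.png')[190:260,230:320]
cv2.imwrite('pics/w4s.png',np.hstack([cv2.resize(a,(480,400)),cv2.resize(b,(320,400),interpolation=3)]))
greens('s4'); greens('w4'); z=np.load('pics/w4.npz'); print(z['E'])
E
```

```text
6.8 [503.82918904  18.61267306  58.61905788] [-3.14138073e+00 -1.99927628e-04 -9.19585899e-02] 30.10100341676215 [-0.45154176  0.42848595 -0.97294397]
s4 px [306. 150.] 281 rect [ 429.  -348.3   94.3   73.5    2.6] z 5.1
s4 px [300. 178.] 253 rect [ 447.1 -197.1   85.5   52.7   -9.5] z 5.0
s4 px [276. 226.] 337 rect [503.5  17.7  92.1  41.1  -3.6] z 5.1
s4 px [263. 356.] 2557 rect [500.4 377.5 164.7  64.5  -4.6] z 5.5
w4 px [279. 173.] 2123 rect [535.3  17.   47.7  30.7  85. ] z 5.5
w4 px [553. 311.] 632 rect [ 428.8 -168.8   50.2   14.     7.8] z 5.3
[[-9.22160418e-02 -9.58516074e-01 -2.69709357e-01  5.71936646e+02]
 [-9.95738984e-01  8.86934915e-02  2.52455853e-02  1.24388315e+01]
 [-2.76834773e-04  2.70888169e-01 -9.62610785e-01  2.02414415e+02]
 [ 0.00000000e+00  0.00000000e+00  0.00000000e+00  1.00000000e+00]]
```

View pics/w4s.png

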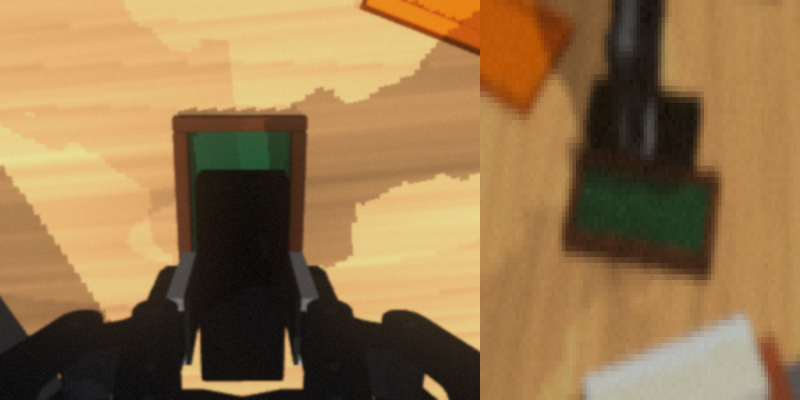

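The stone is aligned over the slip case: lateral gaps are even (190–197 left, 290–293 right) and the front edge at (243,170) puts its centre at x≈504.9 against 503.7. Lowering.

Emit:
arm_command(deltas=[{"dx": -0.001, "dy": 0, "dz": -0.01, "yaw": 0, "jaw": 0}, {"dx": -0.001, "dy": 0, "dz": -0.022, "yaw": 0, "jaw": 0}, {"dx": -0.001, "dy": 0, "dz": -0.032, "yaw": 0, "jaw": 0}, {"dx": -0.001, "dy": 0, "dz": -0.039, "yaw": 0, "jaw": 0}, {"dx": -0.001, "dy": 0, "dz": -0.042, "yaw": 0, "jaw": 0}, {"dx": -0.001, "dy": 0, "dz": -0.044, "yaw": 0, "jaw": 0}, {"dx": -0.001, "dy": 0, "dz": -0.0455, "yaw": 0, "jaw": 0}, {"dx": -0.001, "dy": 0, "dz": -0.0455, "yaw": 0, "jaw": 0}, {"dx": -0.001, "dy": 0, "dz": -0.0455, "yaw": 0, "jaw": 0}])

```text
clock: 7.8
eef_pos: [502.6, 18.4, 13.3]
tool_rot: [3.142, -0.0, -0.092]
force: [-2.1, -0.1, 4.0]
width: 29.7
gripper_force: 60.2
```

Emit:
arm_command(deltas=[{"dx": 0, "dy": 0, "dz": -0.0005, "yaw": 0, "jaw": 0}, {"dx": 0, "dy": 0, "dz": -0.0005, "yaw": 0, "jaw": 0.37}, {"dx": 0, "dy": 0, "dz": -0.0005, "yaw": 0, "jaw": 0.4}, {"dx": 0, "dy": 0, "dz": -0.0005, "yaw": 0, "jaw": 0.45}, {"dx": 0, "dy": 0, "dz": -0.0005, "yaw": 0, "jaw": 0.55}, {"dx": 0, "dy": 0, "dz": -0.0005, "yaw": 0, "jaw": 0.7}, {"dx": 0, "dy": 0, "dz": -0.0005, "yaw": 0, "jaw": 0.7}, {"dx": 0, "dy": 0, "dz": 0.005, "yaw": 0, "jaw": 0.7}, {"dx": 0, "dy": 0, "dz": 0.02, "yaw": 0, "jaw": 0.7}, {"dx": 0, "dy": 0, "dz": 0.05, "yaw": 0, "jaw": 0.8}, {"dx": 0, "dy": 0, "dz": 0.09, "yaw": 0, "jaw": 1}, {"dx": -0.02, "dy": 0, "dz": 0.12, "yaw": 0, "jaw": 1}, {"dx": -0.05, "dy": 0, "dz": 0.15, "yaw": 0, "jaw": 1}, {"dx": -0.08, "dy": 0, "dz": 0.17, "yaw": 0, "jaw": 1}, {"dx": -0.08, "dy": 0, "dz": 0.17, "yaw": 0, "jaw": 1}, {"dx": -0.08, "dy": 0, "dz": 0.17, "yaw": 0, "jaw": 1}])

```text
clock: 9.4
eef_pos: [423.2, 18.5, 183.7]
tool_rot: [-3.141, -0.003, -0.092]
force: [-0.3, -0.4, 0.4]
width: 85.7
gripper_force: 0.0
```

```bash
python3 - <<'E'
from h import *
s=read_state();print(s['clock'],s['eef_pos'],s['tool_rot'],s['width'],s['force'])
grab('wrist','w5'); grab('side','s5')
a=cv2.imread('pics/w5.png');b=cv2.imread('pics/s5.png')[190:260,230:320]
cv2.imwrite('pics/w5s.png',np.hstack([cv2.resize(a,(480,400)),cv2.resize(b,(320,400),interpolation=3)]))
im,W=cloud('w5'); Q=W.reshape(-1,3)
P=Q[(abs(Q[:,0]-503)<50)&(abs(Q[:,1]-18)<30)&(abs(Q[:,2]-23)<5)]; print('slip',len(P),rect(P),np.percentile(P[:,2],[5,50,95]))
P=Q[(abs(Q[:,0]-503)<70)&(abs(Q[:,1]-18)<45)&(abs(Q[:,2]-11.3)<2)]; print('rim',len(P),rect(P))
E
```

```text
9.4 [423.15548431  18.49441999 183.67198953] [-3.14114232e+00 -2.50318832e-03 -9.15101775e-02] 85.65509328758667 [-0.31094483 -0.35057631  0.35441673]
slip 3029 [501.3  18.6  79.9  32.   -5.3] [21.89728819 23.15236015 24.39844729]
rim 2486 [504.   19.7 109.4  62.   -5.2]
```

View pics/w5s.png

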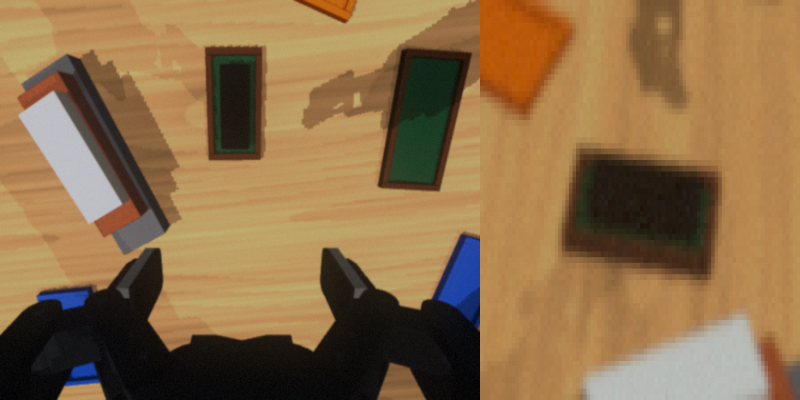

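The black stone lies flat in its case: it is 80x32 at z≈22, 3 mm from the rim centre, and seen at (235,105) in w5. Next is the white stone at (470,179), 22.4°, TCP z 57.

Emit:
arm_command(deltas=[{"dx": 0.01, "dy": 0.03, "dz": 0, "yaw": 6, "jaw": 1}, {"dx": 0.02, "dy": 0.07, "dz": 0, "yaw": 13, "jaw": 1}, {"dx": 0.033, "dy": 0.11, "dz": 0, "yaw": 20, "jaw": 1}, {"dx": 0.042, "dy": 0.145, "dz": -0.01, "yaw": 26, "jaw": 1}, {"dx": 0.0473, "dy": 0.1606, "dz": -0.03, "yaw": 27.65, "jaw": 1}, {"dx": 0.0473, "dy": 0.1606, "dz": -0.06, "yaw": 27.65, "jaw": 1}, {"dx": 0.0473, "dy": 0.1606, "dz": -0.09, "yaw": 27.65, "jaw": 1}, {"dx": 0.0473, "dy": 0.1606, "dz": -0.115, "yaw": 27.65, "jaw": 1}, {"dx": 0.0473, "dy": 0.1606, "dz": -0.124, "yaw": 27.65, "jaw": 1}, {"dx": 0.0473, "dy": 0.1606, "dz": -0.1258, "yaw": 27.65, "jaw": 1}, {"dx": 0.0473, "dy": 0.1606, "dz": -0.1258, "yaw": 27.65, "jaw": 1}, {"dx": 0.0473, "dy": 0.1606, "dz": -0.1258, "yaw": 27.65, "jaw": 0.7}, {"dx": 0.0473, "dy": 0.1606, "dz": -0.1258, "yaw": 27.65, "jaw": 0.6}, {"dx": 0.0473, "dy": 0.1606, "dz": -0.1258, "yaw": 27.65, "jaw": 0.5}, {"dx": 0.0473, "dy": 0.1606, "dz": -0.1258, "yaw": 27.65, "jaw": 0.4}, {"dx": 0.0473, "dy": 0.1606, "dz": -0.1258, "yaw": 27.65, "jaw": 0.2}, {"dx": 0.0473, "dy": 0.1606, "dz": -0.1258, "yaw": 27.65, "jaw": 0}, {"dx": 0.0473, "dy": 0.1606, "dz": -0.1258, "yaw": 27.65, "jaw": 0}])

```text
clock: 11.3
eef_pos: [470.6, 179.1, 58.2]
tool_rot: [3.141, -0.002, 0.391]
force: [-0.8, -0.3, 7.8]
width: 40.5
gripper_force: 60.4
```

```bash
python3 - <<'E'
from h import *
greens('w5')
E
```

```text
w5 px [271. 103.] 1736 rect [504.4  19.9  95.1  47.5  -5.3] z 5.5
w5 px [494. 125.] 7107 rect [ 466.  -197.   126.    59.2   -8.1] z 5.4
```

Emit:
arm_command(deltas=[{"dx": 0, "dy": 0, "dz": 0.003, "yaw": 0, "jaw": 0}, {"dx": 0, "dy": 0, "dz": 0.01, "yaw": 0, "jaw": 0}, {"dx": 0, "dy": 0, "dz": 0.022, "yaw": 0, "jaw": 0}, {"dx": 0, "dy": 0, "dz": 0.04, "yaw": 0, "jaw": 0}, {"dx": 0, "dy": -0.01, "dz": 0.06, "yaw": 0, "jaw": 0}, {"dx": 0, "dy": -0.03, "dz": 0.07, "yaw": -2, "jaw": 0}, {"dx": 0, "dy": -0.06, "dz": 0.075, "yaw": -5, "jaw": 0}, {"dx": 0, "dy": -0.095, "dz": 0.075, "yaw": -8, "jaw": 0}, {"dx": 0, "dy": -0.13, "dz": 0.075, "yaw": -12, "jaw": 0}, {"dx": 0, "dy": -0.165, "dz": 0.075, "yaw": -16, "jaw": 0}, {"dx": -0.001, "dy": -0.2, "dz": 0.07, "yaw": -20, "jaw": 0}, {"dx": -0.002, "dy": -0.235, "dz": 0.06, "yaw": -24, "jaw": 0}, {"dx": -0.003, "dy": -0.27, "dz": 0.05, "yaw": -27, "jaw": 0}, {"dx": -0.004, "dy": -0.305, "dz": 0.04, "yaw": -29, "jaw": 0}, {"dx": -0.0045, "dy": -0.335, "dz": 0.025, "yaw": -30, "jaw": 0}, {"dx": -0.0045, "dy": -0.36, "dz": 0.01, "yaw": -30.6, "jaw": 0}, {"dx": -0.0045, "dy": -0.373, "dz": 0, "yaw": -30.6, "jaw": 0}, {"dx": -0.0045, "dy": -0.377, "dz": -0.005, "yaw": -30.6, "jaw": 0}, {"dx": -0.0045, "dy": -0.377, "dz": -0.005, "yaw": -30.6, "jaw": 0}, {"dx": -0.0045, "dy": -0.377, "dz": -0.005, "yaw": -30.6, "jaw": 0}])

```text
clock: 13.3
eef_pos: [466.0, -196.2, 52.5]
tool_rot: [-3.141, -0.0, -0.141]
force: [-0.5, 0.3, -1.4]
width: 40.2
gripper_force: 61.1
```

```bash
python3 - <<'E'
from h import *
s=read_state();print(s['clock'],s['eef_pos'],s['tool_rot'],s['width'],s['force'])
grab('wrist','w6'); grab('side','s6')
a=cv2.imread('pics/w6.png')[60:360,100:460];b=cv2.imread('pics/s6.png')[110:300,190:430]
cv2.imwrite('pics/w6s.png',np.hstack([cv2.resize(a,(480,400)),cv2.resize(b,(320,400),interpolation=3)]))
greens('w6'); z=np.load('pics/w6.npz'); print(z['E'])
for t in ('s6',):
    im,W=cloud(t); Q=W.reshape(-1,3); Q=Q[(abs(Q[:,0]-470)<120)&(abs(Q[:,1]-180)<90)]
    for n,zt in(('med',51),('coarse',26)):
        P=Q[abs(Q[:,2]-zt)<4]; print(n,len(P),rect(P),np.median(P[:,2]))
E
```

```text
13.3 [ 465.96071665 -196.2402842    52.45420632] [-3.14050974e+00 -3.01368450e-04 -1.40918310e-01] 40.221728892124894 [-0.49698587  0.30675745 -1.41058062]
w6 px [510. 154.] 31325 rect [ 481.2 -340.2  210.2   63.7    5.1] z 5.4
w6 px [282. 143.] 1827 rect [ 521.3 -204.6   57.6   13.    81.3] z 5.5
[[-1.40977743e-01 -9.53058908e-01 -2.67962674e-01  5.33630364e+02]
 [-9.90012063e-01  1.35393032e-01  3.93044697e-02 -2.05922434e+02]
 [-1.17919609e-03  2.70827335e-01 -9.62627220e-01  1.96251379e+02]
 [ 0.00000000e+00  0.00000000e+00  0.00000000e+00  1.00000000e+00]]
med 1215 [467.8 181.  150.1  53.   21.7] 50.9918223203116
coarse 695 [460.7 179.6 200.4  62.6  20.9] 25.93072795510807
```

View pics/w6s.png

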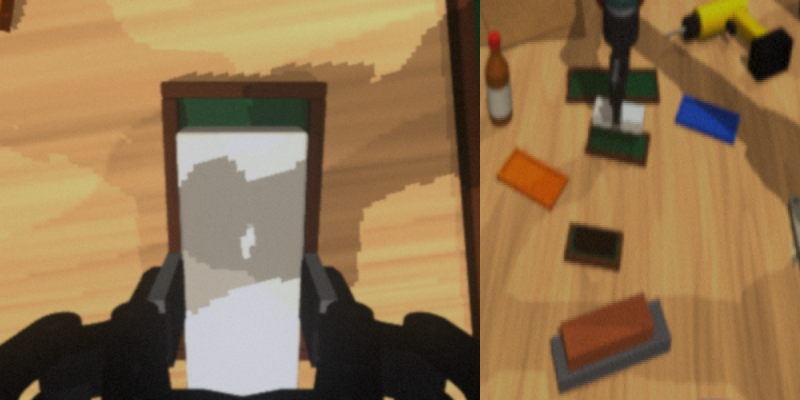

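The white stone hangs over its case with even side gaps: stone edges at 178 and 307, inner walls at 176 and 311. Its centre at x=465.0 compares with the case at 465.8. The lower stones are undisturbed. Lowering.

Emit:
arm_command(deltas=[{"dx": 0.0005, "dy": 0, "dz": -0.01, "yaw": 0, "jaw": 0}, {"dx": 0.0005, "dy": 0, "dz": -0.02, "yaw": 0, "jaw": 0}, {"dx": 0.0005, "dy": 0, "dz": -0.029, "yaw": 0, "jaw": 0}, {"dx": 0.0005, "dy": 0, "dz": -0.035, "yaw": 0, "jaw": 0}, {"dx": 0.0005, "dy": 0, "dz": -0.038, "yaw": 0, "jaw": 0}, {"dx": 0.0005, "dy": 0, "dz": -0.0395, "yaw": 0, "jaw": 0}, {"dx": 0.0005, "dy": 0, "dz": -0.041, "yaw": 0, "jaw": 0}, {"dx": 0.0005, "dy": 0, "dz": -0.041, "yaw": 0, "jaw": 0}, {"dx": 0.0005, "dy": 0, "dz": -0.041, "yaw": 0, "jaw": 0}])

```text
clock: 14.3
eef_pos: [465.5, -197.8, 12.2]
tool_rot: [3.142, 0.0, -0.143]
force: [-1.6, 1.7, 9.7]
width: 40.2
gripper_force: 62.5
```

Emit:
arm_command(deltas=[{"dx": 0, "dy": 0, "dz": 0, "yaw": 0, "jaw": 0.5}, {"dx": 0, "dy": 0, "dz": 0, "yaw": 0, "jaw": 0.53}, {"dx": 0, "dy": 0, "dz": 0, "yaw": 0, "jaw": 0.58}, {"dx": 0, "dy": 0, "dz": 0, "yaw": 0, "jaw": 0.65}, {"dx": 0, "dy": 0, "dz": 0, "yaw": 0, "jaw": 0.8}, {"dx": 0, "dy": 0, "dz": 0, "yaw": 0, "jaw": 0.8}, {"dx": 0, "dy": 0, "dz": 0.005, "yaw": 0, "jaw": 0.8}, {"dx": 0, "dy": 0, "dz": 0.02, "yaw": 0, "jaw": 0.8}, {"dx": 0, "dy": 0, "dz": 0.05, "yaw": 0, "jaw": 0.9}, {"dx": 0, "dy": 0, "dz": 0.09, "yaw": 0, "jaw": 1}, {"dx": -0.01, "dy": 0, "dz": 0.13, "yaw": 0, "jaw": 1}, {"dx": -0.03, "dy": 0, "dz": 0.17, "yaw": 0, "jaw": 1}, {"dx": -0.05, "dy": 0, "dz": 0.2, "yaw": 0, "jaw": 1}, {"dx": -0.05, "dy": 0, "dz": 0.2, "yaw": 0, "jaw": 1}, {"dx": -0.05, "dy": 0, "dz": 0.2, "yaw": 0, "jaw": 1}])

```text
clock: 15.8
eef_pos: [416.3, -198.2, 211.8]
tool_rot: [3.141, -0.002, -0.144]
force: [-0.1, 0.0, -1.0]
width: 85.0
gripper_force: 0.0
```

```bash
python3 - <<'E'
from h import *
s=read_state();print(s['clock'],s['eef_pos'],s['tool_rot'],s['width'],s['force'])
grab('wrist','w7')
im,W=cloud('w7'); Q=W.reshape(-1,3)
P=Q[(abs(Q[:,0]-466)<65)&(abs(Q[:,1]+198)<35)&(abs(Q[:,2]-25)<5)]; print('fine',len(P),rect(P),np.percentile(P[:,2],[5,50,95]))
P=Q[(abs(Q[:,0]-466)<85)&(abs(Q[:,1]+198)<50)&(abs(Q[:,2]-11.3)<2)]; print('rim',len(P),rect(P))
greens('w7')
E
```

```text
15.8 [ 416.28341202 -198.20944778  211.79097735] [ 3.14097428e+00 -2.26455678e-03 -1.43617069e-01] 84.97231638139525 [-0.08475725  0.00151609 -0.95749947]
fine 4289 [ 465.1 -197.6  108.8   42.    -7.8] [23.89682906 25.12528286 26.37599259]
rim 2409 [ 465.9 -196.6  139.2   72.1   -8.3]
w7 px [411.  96.] 14134 rect [ 484.6 -348.4  213.1   75.8    4. ] z 5.5
w7 px [262. 115.] 711 rect [ 466.  -196.5  125.1   56.9   -8.2] z 5.5
w7 px [ 75. 122.] 689 rect [504.   21.5  95.5  45.2  -5.2] z 5.6
```

The white stone is in place: 1 mm off centre, flat, top at z 25−1.3. Next is the red-brown stone at (468.2,181), 21.6°, TCP z 30.5.

Emit:
arm_command(deltas=[{"dx": 0.003, "dy": 0.03, "dz": 0, "yaw": 2, "jaw": 1}, {"dx": 0.007, "dy": 0.075, "dz": 0, "yaw": 6, "jaw": 1}, {"dx": 0.013, "dy": 0.12, "dz": 0, "yaw": 10, "jaw": 1}, {"dx": 0.02, "dy": 0.165, "dz": 0, "yaw": 14, "jaw": 1}, {"dx": 0.027, "dy": 0.21, "dz": 0, "yaw": 18, "jaw": 1}, {"dx": 0.035, "dy": 0.255, "dz": 0, "yaw": 22, "jaw": 1}, {"dx": 0.043, "dy": 0.3, "dz": -0.01, "yaw": 26, "jaw": 1}, {"dx": 0.048, "dy": 0.34, "dz": -0.02, "yaw": 29, "jaw": 1}, {"dx": 0.0522, "dy": 0.37, "dz": -0.04, "yaw": 29.8, "jaw": 1}, {"dx": 0.0522, "dy": 0.379, "dz": -0.07, "yaw": 29.8, "jaw": 1}, {"dx": 0.0522, "dy": 0.379, "dz": -0.1, "yaw": 29.8, "jaw": 1}, {"dx": 0.0522, "dy": 0.379, "dz": -0.13, "yaw": 29.8, "jaw": 1}, {"dx": 0.0522, "dy": 0.379, "dz": -0.155, "yaw": 29.8, "jaw": 1}, {"dx": 0.0522, "dy": 0.379, "dz": -0.172, "yaw": 29.8, "jaw": 1}, {"dx": 0.0522, "dy": 0.379, "dz": -0.179, "yaw": 29.8, "jaw": 1}, {"dx": 0.0522, "dy": 0.379, "dz": -0.1805, "yaw": 29.8, "jaw": 1}, {"dx": 0.0522, "dy": 0.379, "dz": -0.1805, "yaw": 29.8, "jaw": 1}, {"dx": 0.0522, "dy": 0.379, "dz": -0.1805, "yaw": 29.8, "jaw": 1}])

```text
clock: 17.65
eef_pos: [468.7, 181.3, 31.1]
tool_rot: [-3.141, -0.001, 0.377]
force: [-0.2, -0.0, -0.2]
width: 85.5
gripper_force: 0.0
```

Emit:
arm_command(deltas=[{"dx": 0, "dy": 0, "dz": 0, "yaw": 0, "jaw": 0.8}, {"dx": 0, "dy": 0, "dz": 0, "yaw": 0, "jaw": 0.7}, {"dx": 0, "dy": 0, "dz": 0, "yaw": 0, "jaw": 0.6}, {"dx": 0, "dy": 0, "dz": 0, "yaw": 0, "jaw": 0.5}, {"dx": 0, "dy": 0, "dz": 0, "yaw": 0, "jaw": 0.3}, {"dx": 0, "dy": 0, "dz": 0, "yaw": 0, "jaw": 0}, {"dx": 0, "dy": 0, "dz": 0, "yaw": 0, "jaw": 0}])

```text
clock: 18.35
eef_pos: [468.5, 181.0, 31.3]
tool_rot: [3.141, -0.001, 0.377]
force: [-0.3, -1.6, 6.1]
width: 48.9
gripper_force: 62.2
```

Emit:
arm_command(deltas=[{"dx": 0, "dy": 0, "dz": 0.003, "yaw": 0, "jaw": 0}, {"dx": 0, "dy": 0, "dz": 0.01, "yaw": 0, "jaw": 0}, {"dx": 0, "dy": 0, "dz": 0.022, "yaw": 0, "jaw": 0}, {"dx": 0, "dy": 0, "dz": 0.04, "yaw": 0, "jaw": 0}, {"dx": 0, "dy": 0.01, "dz": 0.052, "yaw": -2, "jaw": 0}, {"dx": 0.003, "dy": 0.03, "dz": 0.06, "yaw": -5, "jaw": 0}, {"dx": 0.008, "dy": 0.055, "dz": 0.06, "yaw": -9, "jaw": 0}, {"dx": 0.014, "dy": 0.085, "dz": 0.06, "yaw": -13, "jaw": 0}, {"dx": 0.02, "dy": 0.115, "dz": 0.06, "yaw": -17, "jaw": 0}, {"dx": 0.026, "dy": 0.145, "dz": 0.055, "yaw": -21, "jaw": 0}, {"dx": 0.03, "dy": 0.17, "dz": 0.045, "yaw": -24, "jaw": 0}, {"dx": 0.0318, "dy": 0.188, "dz": 0.037, "yaw": -26, "jaw": 0}, {"dx": 0.0318, "dy": 0.1965, "dz": 0.03, "yaw": -26, "jaw": 0}, {"dx": 0.0318, "dy": 0.1965, "dz": 0.03, "yaw": -26, "jaw": 0}, {"dx": 0.0318, "dy": 0.1965, "dz": 0.03, "yaw": -26, "jaw": 0}, {"dx": 0.0318, "dy": 0.1965, "dz": 0.03, "yaw": -26, "jaw": 0}])

```text
clock: 19.95
eef_pos: [500.5, 375.7, 61.0]
tool_rot: [3.141, -0.0, -0.078]
force: [0.3, -0.6, -3.2]
width: 48.5
gripper_force: 63.1
```

```bash
python3 - <<'E'
from h import *
s=read_state();print(s['clock'],s['eef_pos'],s['tool_rot'],s['width'],s['force'])
grab('wrist','w8'); grab('side','s8')
a=cv2.imread('pics/w8.png')[60:360,100:460];b=cv2.imread('pics/s8.png')[210:400,190:430]
cv2.imwrite('pics/w8s.png',np.hstack([cv2.resize(a,(480,400)),cv2.resize(b,(320,400),interpolation=3)]))
greens('w8'); z=np.load('pics/w8.npz'); print(z['E'])
im,W=cloud('s8'); Q=W.reshape(-1,3); Q=Q[(abs(Q[:,0]-470)<120)&(abs(Q[:,1]-180)<90)]
P=Q[abs(Q[:,2]-26)<4]; print('coarse',len(P),rect(P),np.median(P[:,2]))
E
```

```text
19.95 [500.48638163 375.74027953  60.98559594] [ 3.14055267e+00 -2.46564626e-04 -7.83138949e-02] 48.48332314671345 [ 0.27790773 -0.599025   -3.22966338]
w8 px [275. 102.] 576 rect [580.9 372.3  63.7   3.1  85.6] z 5.4
[[-7.87302508e-02 -9.59618491e-01 -2.70062768e-01  5.68686102e+02]
 [-9.96895463e-01  7.60556434e-02  2.03709240e-02  3.70643113e+02]
 [ 9.91482268e-04  2.70828156e-01 -9.62627200e-01  2.04787441e+02]
 [ 0.00000000e+00  0.00000000e+00  0.00000000e+00  1.00000000e+00]]
coarse 1004 [423.5 164.8 119.5  62.5  21.4] 25.94042159023587
```

View pics/w8s.png

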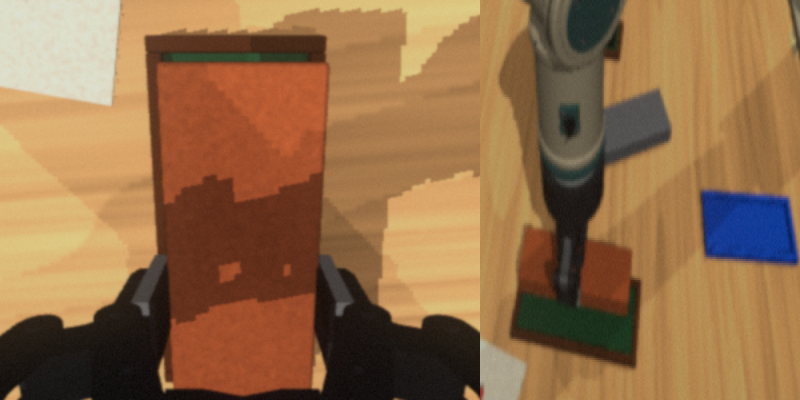

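The red-brown stone is over its case, about 2.7 mm towards −y of the case centre: stone edges 157–327 against rim 146–326. The measured TCP still lags by 1.8 mm, so I'll add a 1 mm correction. The grey stone still lies put.

Emit:
arm_command(deltas=[{"dx": 0, "dy": 0.001, "dz": -0.01, "yaw": 0, "jaw": 0}, {"dx": 0, "dy": 0.001, "dz": -0.02, "yaw": 0, "jaw": 0}, {"dx": 0, "dy": 0.001, "dz": -0.03, "yaw": 0, "jaw": 0}, {"dx": 0, "dy": 0.001, "dz": -0.038, "yaw": 0, "jaw": 0}, {"dx": 0, "dy": 0.001, "dz": -0.038, "yaw": 0, "jaw": 0}])

```text
clock: 20.55
eef_pos: [498.9, 377.7, 20.6]
tool_rot: [3.139, 0.002, -0.077]
force: [-0.3, 0.2, -3.5]
width: 48.6
gripper_force: 63.0
```

Emit:
arm_command(deltas=[{"dx": 0, "dy": 0, "dz": -0.004, "yaw": 0, "jaw": 0}, {"dx": 0, "dy": 0, "dz": -0.008, "yaw": 0, "jaw": 0}, {"dx": 0, "dy": 0, "dz": -0.011, "yaw": 0, "jaw": 0}, {"dx": 0, "dy": 0, "dz": -0.0125, "yaw": 0, "jaw": 0}, {"dx": 0, "dy": 0, "dz": -0.0125, "yaw": 0, "jaw": 0}])

```text
clock: 21.05
eef_pos: [500.0, 378.5, 10.4]
tool_rot: [3.142, -0.0, -0.077]
force: [-0.8, -0.8, -1.1]
width: 48.7
gripper_force: 63.5
```

Emit:
arm_command(deltas=[{"dx": 0, "dy": 0, "dz": -0.0005, "yaw": 0, "jaw": 0}, {"dx": 0, "dy": 0, "dz": -0.001, "yaw": 0, "jaw": 0}, {"dx": 0, "dy": 0, "dz": -0.001, "yaw": 0, "jaw": 0}, {"dx": 0, "dy": 0, "dz": -0.001, "yaw": 0, "jaw": 0.6}, {"dx": 0, "dy": 0, "dz": -0.001, "yaw": 0, "jaw": 0.63}, {"dx": 0, "dy": 0, "dz": -0.001, "yaw": 0, "jaw": 0.68}, {"dx": 0, "dy": 0, "dz": -0.001, "yaw": 0, "jaw": 0.75}, {"dx": 0, "dy": 0, "dz": -0.001, "yaw": 0, "jaw": 0.85}, {"dx": 0, "dy": 0, "dz": -0.001, "yaw": 0, "jaw": 0.9}, {"dx": 0, "dy": 0, "dz": 0.005, "yaw": 0, "jaw": 0.9}, {"dx": 0, "dy": 0, "dz": 0.02, "yaw": 0, "jaw": 0.9}, {"dx": 0, "dy": 0, "dz": 0.05, "yaw": 0, "jaw": 0.9}, {"dx": 0, "dy": 0, "dz": 0.09, "yaw": 0, "jaw": 1}, {"dx": -0.01, "dy": 0, "dz": 0.13, "yaw": 0, "jaw": 1}, {"dx": -0.03, "dy": 0, "dz": 0.17, "yaw": 0, "jaw": 1}, {"dx": -0.06, "dy": 0, "dz": 0.21, "yaw": 0, "jaw": 1}, {"dx": -0.08, "dy": 0, "dz": 0.24, "yaw": 0, "jaw": 1}, {"dx": -0.08, "dy": 0, "dz": 0.24, "yaw": 0, "jaw": 1}, {"dx": -0.08, "dy": 0, "dz": 0.24, "yaw": 0, "jaw": 1}])

```text
clock: 22.95
eef_pos: [420.2, 378.9, 251.9]
tool_rot: [-3.139, -0.002, -0.076]
force: [0.4, -0.2, 0.4]
width: 85.7
gripper_force: 0.0
```

```bash
python3 - <<'E'
from h import *
s=read_state();print(s['clock'],s['eef_pos'],s['tool_rot'],s['width'],s['force'])
grab('wrist','w9');grab('side','s9')
im,W=cloud('w9'); Q=W.reshape(-1,3)
P=Q[(abs(Q[:,0]-500)<90)&(abs(Q[:,1]-378)<40)&(abs(Q[:,2]-30)<5)]; print('med',len(P),rect(P),np.percentile(P[:,2],[5,50,95]))
P=Q[(abs(Q[:,0]-500)<105)&(abs(Q[:,1]-378)<55)&(abs(Q[:,2]-11.3)<2)]; print('rim',len(P),rect(P))
for t in('w9','s9'):
    im,W=cloud(t);Q=W.reshape(-1,3);P=Q[(abs(Q[:,0]-465)<120)&(abs(Q[:,1]-180)<75)&(abs(Q[:,2]-26)<4)]; print('coarse',len(P),rect(P),np.percentile(P[:,2],[5,50,95]))
E
```

```text
22.95 [420.20508122 378.85640982 251.87175986] [-3.13934751e+00 -2.43161530e-03 -7.61621202e-02] 85.65737111554232 [ 0.39829873 -0.16448607  0.41049009]
med 6192 [499.7 378.6 149.4  50.1  -4.5] [28.84531187 30.14813852 31.46070216]
rim 2575 [500.1 378.7 179.6  80.   -4.5]
coarse 9431 [461.4 179.5 200.   61.5  21.2] [24.72386422 26.11485779 27.42416553]
coarse 1347 [461.1 179.1 199.8  63.   21.1] [23.76707879 26.04049079 28.12488008]
```

The red-brown stone is centred within 1 mm and flat. Now the grey stone at (461.3,179.2), 21.0°, TCP z 3.5.

Emit:
arm_command(deltas=[{"dx": 0.005, "dy": -0.025, "dz": 0, "yaw": 3, "jaw": 1}, {"dx": 0.012, "dy": -0.06, "dz": -0.01, "yaw": 8, "jaw": 1}, {"dx": 0.02, "dy": -0.1, "dz": -0.02, "yaw": 13, "jaw": 1}, {"dx": 0.03, "dy": -0.14, "dz": -0.04, "yaw": 18, "jaw": 1}, {"dx": 0.038, "dy": -0.175, "dz": -0.07, "yaw": 23, "jaw": 1}, {"dx": 0.0413, "dy": -0.1993, "dz": -0.1, "yaw": 25.4, "jaw": 1}, {"dx": 0.0413, "dy": -0.1993, "dz": -0.14, "yaw": 25.4, "jaw": 1}, {"dx": 0.0413, "dy": -0.1993, "dz": -0.175, "yaw": 25.4, "jaw": 1}, {"dx": 0.0413, "dy": -0.1993, "dz": -0.205, "yaw": 25.4, "jaw": 1}, {"dx": 0.0413, "dy": -0.1993, "dz": -0.225, "yaw": 25.4, "jaw": 1}, {"dx": 0.0413, "dy": -0.1993, "dz": -0.237, "yaw": 25.4, "jaw": 1}, {"dx": 0.0413, "dy": -0.1993, "dz": -0.243, "yaw": 25.4, "jaw": 1}, {"dx": 0.0413, "dy": -0.1993, "dz": -0.2465, "yaw": 25.4, "jaw": 1}, {"dx": 0.0413, "dy": -0.1993, "dz": -0.2465, "yaw": 25.4, "jaw": 1}, {"dx": 0.0413, "dy": -0.1993, "dz": -0.2465, "yaw": 25.4, "jaw": 1}])

```text
clock: 24.55
eef_pos: [461.9, 179.4, 4.2]
tool_rot: [-3.142, -0.001, 0.366]
force: [-0.3, 1.3, 0.1]
width: 85.5
gripper_force: 0.0
```

Emit:
arm_command(deltas=[{"dx": 0, "dy": 0, "dz": 0, "yaw": 0, "jaw": 0.85}, {"dx": 0, "dy": 0, "dz": 0, "yaw": 0, "jaw": 0.75}, {"dx": 0, "dy": 0, "dz": 0, "yaw": 0, "jaw": 0.65}, {"dx": 0, "dy": 0, "dz": 0, "yaw": 0, "jaw": 0.5}, {"dx": 0, "dy": 0, "dz": 0, "yaw": 0, "jaw": 0.2}, {"dx": 0, "dy": 0, "dz": 0, "yaw": 0, "jaw": 0}, {"dx": 0, "dy": 0, "dz": 0, "yaw": 0, "jaw": 0}])

```text
clock: 25.25
eef_pos: [461.7, 179.0, 4.5]
tool_rot: [3.141, -0.001, 0.366]
force: [-0.5, -0.6, 8.1]
width: 58.6
gripper_force: 64.5
```

Emit:
arm_command(deltas=[{"dx": 0, "dy": 0, "dz": 0.003, "yaw": 0, "jaw": 0}, {"dx": 0, "dy": 0, "dz": 0.01, "yaw": 0, "jaw": 0}, {"dx": 0, "dy": 0, "dz": 0.022, "yaw": 0, "jaw": 0}, {"dx": 0, "dy": 0, "dz": 0.04, "yaw": 0, "jaw": 0}, {"dx": 0, "dy": -0.01, "dz": 0.06, "yaw": 0, "jaw": 0}, {"dx": 0, "dy": -0.03, "dz": 0.075, "yaw": -1, "jaw": 0}, {"dx": 0.002, "dy": -0.055, "dz": 0.085, "yaw": -2, "jaw": 0}, {"dx": 0.004, "dy": -0.085, "dz": 0.09, "yaw": -3, "jaw": 0}, {"dx": 0.006, "dy": -0.12, "dz": 0.09, "yaw": -4, "jaw": 0}, {"dx": 0.008, "dy": -0.155, "dz": 0.09, "yaw": -5, "jaw": 0}, {"dx": 0.01, "dy": -0.19, "dz": 0.09, "yaw": -6, "jaw": 0}, {"dx": 0.012, "dy": -0.225, "dz": 0.09, "yaw": -8, "jaw": 0}, {"dx": 0.014, "dy": -0.26, "dz": 0.09, "yaw": -10, "jaw": 0}, {"dx": 0.016, "dy": -0.295, "dz": 0.09, "yaw": -12, "jaw": 0}, {"dx": 0.018, "dy": -0.33, "dz": 0.09, "yaw": -13, "jaw": 0}, {"dx": 0.02, "dy": -0.365, "dz": 0.09, "yaw": -14, "jaw": 0}, {"dx": 0.022, "dy": -0.4, "dz": 0.09, "yaw": -15, "jaw": 0}, {"dx": 0.024, "dy": -0.43, "dz": 0.09, "yaw": -16, "jaw": 0}, {"dx": 0.024, "dy": -0.455, "dz": 0.09, "yaw": -16.7, "jaw": 0}, {"dx": 0.024, "dy": -0.47, "dz": 0.09, "yaw": -16.7, "jaw": 0}])

```text
clock: 27.25
eef_pos: [484.1, -293.6, 93.8]
tool_rot: [3.14, 0.001, 0.072]
force: [0.2, -0.3, -7.5]
width: 58.4
gripper_force: 67.0
```

Emit:
arm_command(deltas=[{"dx": 0, "dy": -0.015, "dz": -0.005, "yaw": 0, "jaw": 0}, {"dx": 0, "dy": -0.035, "dz": -0.015, "yaw": 0, "jaw": 0}, {"dx": 0, "dy": -0.05, "dz": -0.028, "yaw": 0, "jaw": 0}, {"dx": 0, "dy": -0.059, "dz": -0.037, "yaw": 0, "jaw": 0}, {"dx": 0, "dy": -0.059, "dz": -0.04, "yaw": 0, "jaw": 0}, {"dx": 0, "dy": -0.059, "dz": -0.04, "yaw": 0, "jaw": 0}, {"dx": 0, "dy": -0.059, "dz": -0.04, "yaw": 0, "jaw": 0}, {"dx": 0, "dy": -0.059, "dz": -0.04, "yaw": 0, "jaw": 0}])

```text
clock: 28.05
eef_pos: [486.0, -348.8, 53.9]
tool_rot: [-3.141, -0.001, 0.077]
force: [0.4, 0.7, -6.6]
width: 58.4
gripper_force: 67.0
```

```bash
python3 - <<'E'
from h import *
s=read_state();print(s['clock'],s['eef_pos'],s['tool_rot'],s['width'],s['force'])
grab('wrist','w10'); grab('side','s10')
a=cv2.imread('pics/w10.png')[30:330,100:460];b=cv2.imread('pics/s10.png')[110:300,190:430]
cv2.imwrite('pics/w10s.png',np.hstack([cv2.resize(a,(480,400)),cv2.resize(b,(320,400),interpolation=3)]))
greens('w10'); greens('s10')
im,W=cloud('w10')
z=np.load('pics/w10.npz'); print(z['E'])
E
```

```text
28.05 [ 485.97832985 -348.75455261   53.94836425] [-3.14137882e+00 -7.89642142e-04  7.65847433e-02] 58.393295384348576 [ 0.44360155  0.72441869 -6.62093688]
w10 px [ 64. 192.] 1457 rect [ 472.6 -196.2  110.6   55.2   -7.9] z 5.4
s10 px [290. 150.] 612 rect [ 484.  -347.5  211.8   74.8    6.8] z 5.1
[[ 7.59836079e-02 -9.60000250e-01 -2.69492136e-01  5.54113772e+02]
 [-9.97109060e-01 -7.31871545e-02 -2.04245562e-02 -3.43372322e+02]
 [-1.15783568e-04  2.70264982e-01 -9.62785971e-01  1.97832479e+02]
 [ 0.00000000e+00  0.00000000e+00  0.00000000e+00  1.00000000e+00]]
```

View pics/w10s.png

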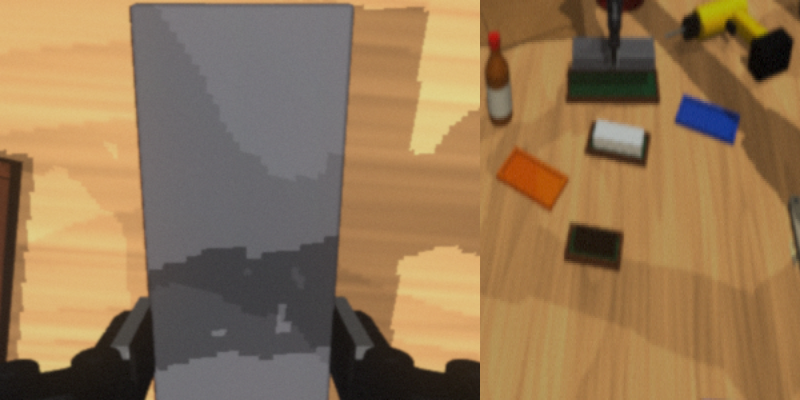

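The grey stone hangs level over its case and hides it from the wrist. From its front edge (242,4) its centre is (485.1,−348.6), against (485.3,−348.3) for the case. The fine and slip cases still hold their stones. Lowering.

Emit:
arm_command(deltas=[{"dx": 0, "dy": 0.0007, "dz": -0.01, "yaw": 0, "jaw": 0}, {"dx": 0, "dy": 0.0007, "dz": -0.02, "yaw": 0, "jaw": 0}, {"dx": 0, "dy": 0.0007, "dz": -0.03, "yaw": 0, "jaw": 0}, {"dx": 0, "dy": 0.0007, "dz": -0.037, "yaw": 0, "jaw": 0}, {"dx": 0, "dy": 0.0007, "dz": -0.042, "yaw": 0, "jaw": 0}, {"dx": 0, "dy": 0.0007, "dz": -0.0445, "yaw": 0, "jaw": 0}, {"dx": 0, "dy": 0.0007, "dz": -0.046, "yaw": 0, "jaw": 0}, {"dx": 0, "dy": 0.0007, "dz": -0.046, "yaw": 0, "jaw": 0}, {"dx": 0, "dy": 0.0007, "dz": -0.046, "yaw": 0, "jaw": 0}])

```text
clock: 29.05
eef_pos: [484.9, -348.8, 8.6]
tool_rot: [-3.141, 0.001, 0.075]
force: [-4.2, 2.9, 5.9]
width: 58.3
gripper_force: 68.7
```

Contact at the expected height. Releasing.

Emit:
arm_command(deltas=[{"dx": 0, "dy": 0, "dz": 0, "yaw": 0, "jaw": 0.71}, {"dx": 0, "dy": 0, "dz": 0, "yaw": 0, "jaw": 0.74}, {"dx": 0, "dy": 0, "dz": 0, "yaw": 0, "jaw": 0.8}, {"dx": 0, "dy": 0, "dz": 0, "yaw": 0, "jaw": 0.9}, {"dx": 0, "dy": 0, "dz": 0, "yaw": 0, "jaw": 1}, {"dx": 0, "dy": 0, "dz": 0, "yaw": 0, "jaw": 1}, {"dx": 0, "dy": 0, "dz": 0.005, "yaw": 0, "jaw": 1}, {"dx": 0, "dy": 0, "dz": 0.02, "yaw": 0, "jaw": 1}, {"dx": 0, "dy": 0, "dz": 0.05, "yaw": 0, "jaw": 1}, {"dx": 0, "dy": 0, "dz": 0.09, "yaw": 0, "jaw": 1}, {"dx": 0, "dy": 0.01, "dz": 0.13, "yaw": 0, "jaw": 1}, {"dx": -0.02, "dy": 0.03, "dz": 0.17, "yaw": 0, "jaw": 1}, {"dx": -0.05, "dy": 0.06, "dz": 0.21, "yaw": 0, "jaw": 1}, {"dx": -0.07, "dy": 0.08, "dz": 0.25, "yaw": 0, "jaw": 1}, {"dx": -0.07, "dy": 0.08, "dz": 0.25, "yaw": 0, "jaw": 1}, {"dx": -0.07, "dy": 0.08, "dz": 0.25, "yaw": 0, "jaw": 1}])

```text
clock: 30.65
eef_pos: [415.8, -269.3, 260.0]
tool_rot: [3.138, -0.004, 0.075]
force: [-0.3, -0.7, 0.1]
width: 85.4
gripper_force: 0.0
```

```bash
python3 - <<'E'
from h import *
s=read_state();print(s['clock'],s['eef_pos'],s['width'],s['force'],abs(s['qd']).max())
grab('wrist','w11');grab('scene','sc11')
im,W=cloud('w11'); Q=W.reshape(-1,3)
P=Q[(abs(Q[:,0]-485)<115)&(abs(Q[:,1]+348)<45)&(abs(Q[:,2]-30)<5)]; print('coarse',len(P),rect(P),np.percentile(P[:,2],[5,50,95]))
P=Q[(abs(Q[:,0]-485)<125)&(abs(Q[:,1]+348)<60)&(abs(Q[:,2]-11.3)<2)]; print('rim',len(P),rect(P))
E
```

```text
30.65 [ 415.77473589 -269.25607876  259.97750015] 85.35571645154093 [-0.26839804 -0.685154    0.12252676] 0.0714685136942965
coarse 9180 [ 484.4 -348.8  199.4   60.5    4.3] [28.77441119 30.153311   31.4569457 ]
rim 3120 [ 486.1 -347.6  229.7   90.2    4.3]
```

View pics/sc11.png

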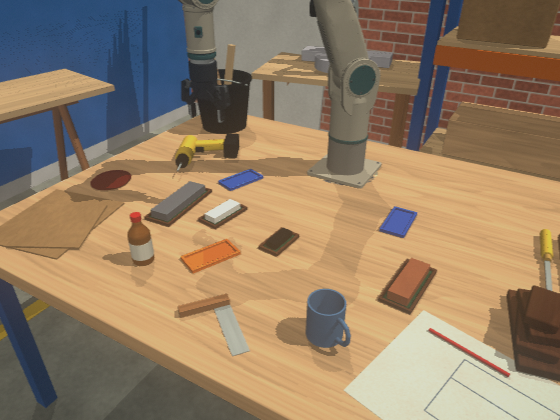

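All four stones lie in their own cases: grey (179,202), white (223,212), black (279,241) and red-brown (408,282). The bottle (142,240) and mug (326,320) are unmoved.

```bash
python3 -c "
from cell import finish_job; print(finish_job())"
```

```text
the job is handed in; nothing more can be done
None
```

The job is handed in at about 31 s on the robot's clock: all four stones measure flat and within about 3 mm of centre in their own cases, the bottle and mug stand unmoved, and no verdict came back.

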